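# Close the flux pot and set its vent cap

### The arm

A 6-joint arm with a two-finger parallel gripper is mounted at the origin on the work surface. World frame = base frame: x ahead of the robot, y to its left, z up, the work surface at z = 0. Lengths are in m, angles in rad, forces in N, time in s.
With the tool pointing down it reaches from about 0.35 to 0.975 m from the base axis. Payload 7.1 kg.
Tool frame: the origin (TCP) lies midway between the tips of the shut fingers; the grasp point (between the pads) lies 19 mm behind it; z points along the fingers, y is the line along which they close (so a half turn about z gives the same grasp; the last joint's range is limited). The gripper opens to 88 mm and grips with 3 to 60 N. Pads are 20 mm wide; open, the fingers measure 115 mm over their backs; the gripper's body (75 mm by 178 mm) begins 61 mm behind the grasp point.
Start: joints at [-1.226, 0.423, 1.63, -0, 1.089, -0.019], TCP at [0.222, -0.584, 0.223] pointing down, gripper open.
Joint ranges: [-3, 3], [-0.9, 2.11], [0.09, 2.58], [-1.31, 4.45], [0.11, 2.69], [-2.54, 2.54]. Speed limits (rad/s): [2.39, 2.39, 3.01, 3.14, 3.14, 3.14].

### API

Orientations are given as a unit quaternion [w, x, y, z].
In Python, from station import move_pose, movel, movej, command_gripper, wait, inverse_kinematics, read_camera, camera_info, MotionError, job_done, get_time, get_joint_pos, get_qvel, get_effort, get_tcp_pos, get_ee_rot, get_ft_force, get_ft_torque, get_grip_width, get_finger_force gives the robot as it stands. Calls block until the motion is done:
- move_pose(position, orientation): joint-space move of the TCP to a pose.
- movel(position, frame=None, v=0.15, until_force=None): straight line of the TCP; frame=None keeps the orientation; v is the mean speed in m/s. With until_force (N) it stops when the force on the tool has changed by that much, and returns True; else False.
- movej(angles): joint-space move.
- command_gripper(opening): opening from 0.0 (shut) to 1.0 (fully open); the grip force is fixed at half the most; returns when the fingers have stopped.
- wait(seconds).
- inverse_kinematics(position, orientation): joint angles nearest the present ones, or None.
- read_camera(name): name is "scene" or "top" or "wrist"; returns the picture (420x560x3 uint8, red, green, blue); there is no depth.
- camera_info(name): a dict with "intrinsics" (3x3 intrinsics, pixels), "T" (4x4, takes a point from camera to world coordinates); the wrist camera has in their place "tool_from_camera" (4x4, takes a point from camera to tool coordinates, whose origin is the TCP and whose axes are the flange's). Camera axes: x right, y up, looking along -z (the intrinsics and any distortion apply to the point x, -y, -z); pixel columns grow to the right and rows downward; lengths in m; the calibration is good to about 2 mm. A picture is of the moment at which its call begins: read the wrist's pose just before it. camera_info takes no time and is no camera call.
A pose or a line that the arm cannot do raises MotionError and nothing moves.
- job_done(): hands the job in; it is judged then, once.
Readings, each from a call of its own:
- get_time(): time.
- get_joint_pos(): joint angles.
- get_qvel(): joint speeds.
- get_effort(): joint torques, N m.
- get_tcp_pos(): TCP position.
- get_ee_rot(): TCP orientation.
- get_ft_force(): force on the tool from outside, world axes, zero at the start.
- get_ft_torque(): the same for the moment, N m.
- get_grip_width(): opening from 0.0 (shut) to 1.0 (fully open).
- get_finger_force(): force on a finger pad.
Only numpy, scipy, OpenCV 4.12 (cv2) and the standard library are available. Lean on these libraries where they do the work, as an engineer would, in place of code of your own. Each camera call takes 0.05 s, during which the arm holds its last target. There are 200 camera calls.

### The job

Set the loose white square cover onto the rim of the open flux pot so that it sits seated and level, without dropping it. Then screw the blue vent cap on the cover down, clockwise from above, until it bottoms out, and back it off a quarter turn. Finish still holding the cap at that setting with the gripper closed on it, and leave the other things on the bench where they are.

Things in the scene. Friction and masses are not known exactly. Their poses are not given: they have to be found in the camera images.
- pot: Fixed square open steel pot, 112 x 112 mm outside, 75 mm tall, walls 4 mm, so a 104 mm square opening, with a black 122 mm square foot 6 mm high. Origin: centre of its underside on the work surface; x and y along its sides, z up. Stands anywhere in front of the robot, turned up to 0.5 rad.
- pot_rim (a point): Centre of the pot's mouth, level with its rim, 75 mm above the work surface; axes as the pot's.
- cover: Loose white cover, 0.29 to 0.44 kg with cap, lying right way up. Plate 120 mm square, 5 mm thick; square plug under it fits the pot's opening (top 5 mm 99 mm wide, lowest 5 mm 92 mm): goes on in any of four yaws, then turns under 0.06 rad. Origin: centre of the plate's underside (at pot_rim when seated), 10 mm up at the start; z up. Lift it by its cap. Black line on the plate towards its own -x edge.
- vent: The cap's threaded stem in the middle of the cover; it carries the blue vent cap and rises with it. Origin on the axis at the cap's lower face: 1 mm above the plate's top when the cap is bottomed out, 1 mm higher for each 1.05 rad of unscrewing. z up.
- cap_grip (a point): Point on the axis of the round, knurled blue vent cap, 22 mm above its lower face. Cap 40 mm in diameter, 34 mm tall, upright in the middle of the cover; it does not come off. The white line on its top points the same way as the plate's black line when it is bottomed out.
- vent_cap (a joint): Angle of the vent cap relative to the cover, rad: 0 = bottomed out against its stop, growing as it is unscrewed (counter-clockwise seen from above), up to 4.5. It rises 6 mm a full turn, resists turning with about 0.04 N m and stays where it is left. It starts 2.1 to 3.3 rad from the bottom; a quarter turn is 1.57.
- solder_reel: Bystander: upright solder reel, 60 mm wide, 50 mm tall, green flanges. Origin under its middle.
- tape_roll: Bystander: amber tape roll lying flat, 70 mm wide, 25 mm tall. Origin under its middle.
- tip_cleaner: Bystander: black open cup, 60 mm wide, 45 mm tall. Origin under its middle.
- brush: Bystander: red-handled brush lying flat, about 190 mm long.
- driver: Bystander: yellow screwdriver lying flat, about 180 mm long.
- parts_bin: Bystander: red open bin, 110 x 160 x 40 mm. Origin under its middle.
- spare_jar: Bystander: small jar, 48 mm wide, 60 mm tall, white lid. Origin under its middle.
Mind the look-alikes: they are no part of the job. What is shaped like the pot but orange or red is not meant.

How it is judged:
By the outcome, as a careful person would: the job done as asked, in the order asked, and still so for the second after the job is handed in, while the arm keeps its last pose, push and grip.
It also fails if it takes over 58 s, if anything falls off the work surface, if the arm or the gripper's body presses on something with over 40 N, if the wrist force passes 120 N, or if a joint passes its speed limit or range.

## Working session

There is one attempt and no reset: what is moved stays moved. The work goes in short steps, each a Python script; the robot and the scene stay as the last script left them, time stands still between calls to the robot, and variables do not carry over. Pictures are saved under pics/ and viewed, at most 10 in all, crops included, and the job is handed in when it is done.

```bash
mkdir -p pics; python3 - <<'E'
from station import *
import cv2,numpy as np
for n in("scene","top"):
    cv2.imwrite(f"pics/{n}0.png",read_camera(n)[:,:,::-1]); c=camera_info(n); print(n,{k:np.round(v,3).tolist() if not isinstance(v,str) else v for k,v in c.items()})
print(camera_info("wrist")); print(get_time(),get_ee_rot(),get_tcp_pos())
E
```

```text
scene {'intrinsics': [[470.679, 0.0, 283.044], [0.0, 470.679, 202.575], [0.0, 0.0, 1.0]], 'T': [[-0.448, -0.769, 0.457, 1.071], [0.894, -0.378, 0.242, 0.274], [-0.013, 0.516, 0.856, 1.138], [0.0, 0.0, 0.0, 1.0]]}
top {'intrinsics': [[526.757, 0.0, 282.454], [0.0, 526.757, 218.202], [0.0, 0.0, 1.0]], 'T': [[-0.008, 0.997, -0.073, 0.394], [-1.0, -0.008, -0.002, -0.042], [-0.003, 0.073, 0.997, 1.65], [0.0, 0.0, 0.0, 1.0]]}
{'intrinsics': array([[324.17456525,   0.        , 278.31908696],
       [  0.        , 324.17456525, 210.7761876 ],
       [  0.        ,   0.        ,   1.        ]]), 'tool_from_camera': array([[ 1.29968910e-04,  9.64896865e-01,  2.62629058e-01,
         7.01111268e-02],
       [ 9.99999911e-01, -2.30970722e-04,  3.53708107e-04,
         9.81680490e-04],
       [ 4.01951467e-04,  2.62628989e-01, -9.64896809e-01,
        -1.62765296e-01],
       [ 0.00000000e+00,  0.00000000e+00,  0.00000000e+00,
         1.00000000e+00]])}
0.1 [-6.79861128e-04  9.83498129e-01  1.80916979e-01 -1.23965397e-04] [ 0.22223789 -0.58362054  0.22198449]
```

View pics/top0.png

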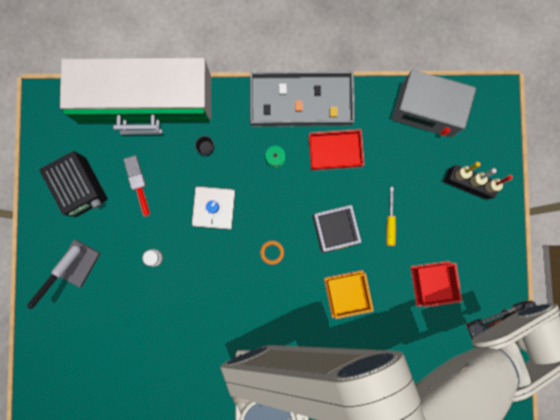

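View pics/scene0.png

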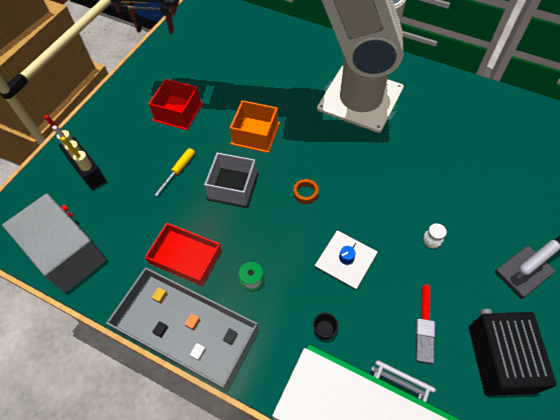

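Candidates in the top view. For the pot: the grey box (337,228), orange box (348,294), red box (436,284) and grey tray (302,99). I choose the grey box at (337,228), since orange and red are excluded and the tray is too large. For the cover: the white plate with blue cap (213,208), versus the jar's white lid (152,258). I choose the plate with the blue cap. I'll measure both and check them in one crop.

```bash
cat > h.py <<'E'
from station import *
import cv2,numpy as np
from scipy.spatial.transform import Rotation as R
def rot():
    q=get_ee_rot(); return R.from_quat([q[1],q[2],q[3],q[0]]).as_matrix()
def down(yaw): # tool x axis at world angle yaw, z down
    c,s=np.cos(yaw),np.sin(yaw)
    q=R.from_matrix(np.array([[c,s,0],[s,-c,0],[0,0,-1]])).as_quat(); return [q[3],q[0],q[1],q[2]]
def shot(n):
    i=camera_info(n)
    if n=="wrist":
        T=np.eye(4);T[:3,:3]=rot();T[:3,3]=get_tcp_pos();T=T@i["tool_from_camera"]
    else:T=np.array(i["T"])
    return read_camera(n),np.array(i["intrinsics"]),T
def cast(px,K,T,z):
    px=np.atleast_2d(px).astype(float)
    d=np.c_[(px[:,0]-K[0,2])/K[0,0],-(px[:,1]-K[1,2])/K[1,1],-np.ones(len(px))]@T[:3,:3].T
    return T[:3,3]+d*((z-T[2,3])/d[:,2])[:,None]
def big(m):
    cs,_=cv2.findContours(m.astype(np.uint8),cv2.RETR_EXTERNAL,cv2.CHAIN_APPROX_NONE)
    return max(cs,key=cv2.contourArea)[:,0]
def rect(pts): # centre, size, yaw mod 90
    (c,s,a)=cv2.minAreaRect((pts[:,:2]*1000).astype(np.float32))
    return np.array(c)/1000,np.array(s),(np.deg2rad(a)+np.pi/4)%(np.pi/2)-np.pi/4
E
python3 - <<'E'
from h import *
im,K,T=shot("top")
hsv=cv2.cvtColor(im,cv2.COLOR_RGB2HSV).astype(int)
def win(m,u0,u1,v0,v1):
    w=np.zeros(m.shape,bool);w[v0:v1,u0:u1]=m[v0:v1,u0:u1];return w
m=(hsv[...,1]<60)&(hsv[...,2]>140)
print("cover",rect(cast(big(win(m,180,250,175,240)),K,T,.015)))
b=(abs(hsv[...,0]-108)<15)&(hsv[...,1]>150)&(hsv[...,2]>110)
p=big(win(b,180,250,175,240));print("cap",p.mean(0),cast(p.mean(0),K,T,.047))
print("pot HSV row",hsv[228,310:366].tolist()[::3])
for lo in(90,110,130):
  m=(hsv[...,1]<60)&(hsv[...,2]>lo);print("pot",lo,rect(cast(big(win(m,305,370,195,260)),K,T,.075)))
c=np.hstack([cv2.resize(im[x[1]:x[1]+75,x[0]:x[0]+75],(400,400),interpolation=cv2.INTER_CUBIC) for x in((177,170),(300,190))])
cv2.imwrite("pics/crop1.png",c[:,:,::-1])
E
```

```text
cover (array([0.54857025, 0.17856995]), array([125.05198669, 125.24465942]), np.float64(-0.09182273175067834))
cap [211.61764706 206.88235294] [[0.54729829 0.17830887 0.047     ]]
pot HSV row [[86, 232, 110], [86, 225, 111], [120, 12, 62], [129, 13, 200], [150, 7, 78], [130, 9, 82], [144, 16, 80], [120, 6, 80], [135, 7, 78], [135, 13, 81], [120, 13, 81], [143, 13, 79], [150, 6, 79], [120, 7, 78], [126, 20, 63], [126, 15, 167], [87, 88, 127], [86, 229, 110], [86, 216, 111]]
pot 90 (array([ 0.47770206, -0.20177196]), array([120.51995087, 119.15331268]), np.float64(0.23568386422810073))
pot 110 (array([ 0.47779181, -0.20212808]), array([120.51165009, 118.41886139]), np.float64(0.23568384758334404))
pot 130 (array([ 0.47857138, -0.20234018]), array([119.04982758, 117.64228058]), np.float64(0.23568384758334404))
```

View pics/crop1.png

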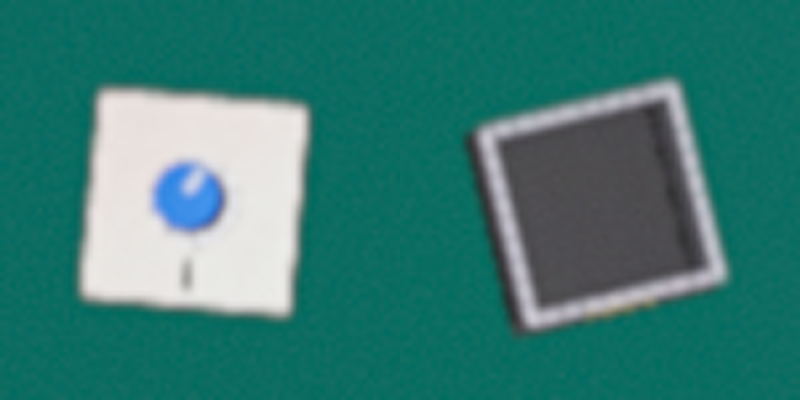

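The crop confirms both. The left half shows the white plate with the blue cap, its black line towards −x and its white line up and to the right, so the cap angle is about 2.7 rad. The right half shows the grey open steel pot. Next, a close wrist look above each, with a check of the wrist-joint travel.

```bash
python3 - <<'E'
from h import *
for y in np.arange(-3.14,3.14,.393):
    a=inverse_kinematics([.477,-.202,.1],down(y));b=inverse_kinematics([.548,.178,.0216],down(y))
    print(round(y,2),a is not None and round(a[5],2),b is not None and round(b[5],2))
def look(n,c,z,yaw):
    # aim the wrist camera: it sits at tool x +.07
    move_pose([c[0],c[1],z],down(yaw)); im,K,T=shot("wrist"); cv2.imwrite(f"pics/{n}.png",im[:,:,::-1]); np.savez(n,im=im,K=K,T=T); print(n,get_time(),get_tcp_pos())
a0=get_joint_pos(); 
x=rot()[:,0]; y0=np.arctan2(x[1],x[0]); print("yaw0",y0)
look("wpot",(.478,-.202),.24,y0)
E
cat > v.py <<'E'
E
```

```text
-3.14 -2.0 -1.28
-2.75 -2.39 -1.67
-2.35 False -2.06
-1.96 False -2.46
-1.57 False False
-1.17 2.32 False
-0.78 1.93 False
-0.39 1.54 2.25
0.0 1.14 1.86
0.4 0.75 1.47
0.79 0.36 1.07
1.18 -0.04 0.68
1.58 -0.43 0.29
1.97 -0.82 -0.1
2.36 -1.21 -0.5
2.76 -1.61 -0.89
yaw0 0.36374685340836793
wpot 1.8833 [ 0.47787416 -0.20287122  0.23995271]
```

View pics/wpot.png

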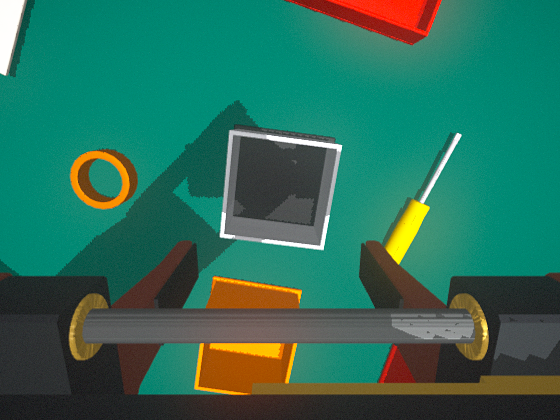

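The wrist view shows the pot rim with outer corners near (230,129), (341,145), (324,249) and (220,236). I'll measure the rim at z=0.075 and then look at the cover.

```bash
python3 - <<'E'
from h import *
d=np.load("wpot.npz");im,K,T=d["im"],d["K"],d["T"]
hsv=cv2.cvtColor(im,cv2.COLOR_RGB2HSV).astype(int)
for lo in(110,140,170):
    m=np.zeros(im.shape[:2],bool);m[115:255,205:355]=((hsv[...,1]<50)&(hsv[...,2]>lo))[115:255,205:355]
    p=big(m);print(lo,rect(cast(p,K,T,.075)),cv2.boxPoints(cv2.minAreaRect(p.astype(np.float32))).round(0).tolist())
Y=2.57
move_pose([.548,.178,.24],down(Y)); im,K,T=shot("wrist"); cv2.imwrite("pics/wcov.png",im[:,:,::-1]); np.savez("wcov",im=im,K=K,T=T); print(get_time(),get_tcp_pos(),get_ft_force())
hsv=cv2.cvtColor(im,cv2.COLOR_RGB2HSV).astype(int)
m=(hsv[...,1]<50)&(hsv[...,2]>150);m[300:]=0
p=big(m);print("cover",rect(cast(p,K,T,.015)))
b=(abs(hsv[...,0]-108)<15)&(hsv[...,1]>150)&(hsv[...,2]>80);b[300:]=0
p=big(b);print("blue rect",p.min(0),p.max(0))
E
```

```text
110 (array([ 0.4792666 , -0.20298703]), array([115.18376923, 112.80088043]), np.float64(0.23132182274438962)) [[216.0, 237.0], [229.0, 128.0], [342.0, 142.0], [329.0, 250.0]]
140 (array([ 0.47858652, -0.20339888]), array([113.66941833, 112.3127594 ]), np.float64(0.2313377184871459)) [[216.0, 237.0], [229.0, 129.0], [342.0, 143.0], [329.0, 250.0]]
170 (array([ 0.47863788, -0.20338667]), array([113.02396393, 112.31115723]), np.float64(0.2313218060996327)) [[216.0, 236.0], [229.0, 130.0], [342.0, 144.0], [328.0, 251.0]]
3.375 [0.54822175 0.1769936  0.23997694] [ 0.64517627  0.27838197 -0.28989385]
cover (array([0.54859967, 0.17765073]), array([120.1111908 , 120.71212769]), np.float64(-0.09379932991173501))
blue rect [283 206] [283 206]
```

View pics/wcov.png

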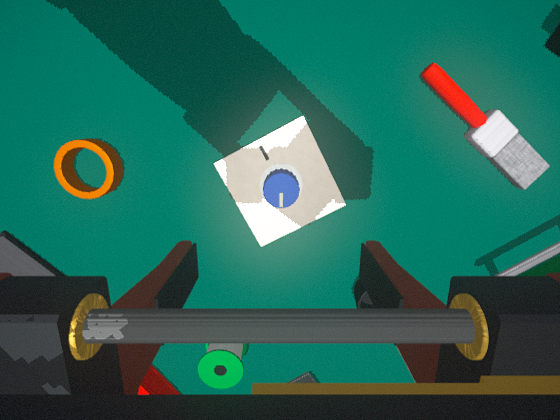

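The cover measures 120.1 x 120.7 mm, as it should, with the cap top at (281,189). The black line (265,153) and the white line (281,205) give a cap angle of about 2.68 rad. The pot rim measures 113 x 112 mm and agrees with the top view within about 1 mm. Now I'll grasp and lift.

```bash
python3 - <<'E'
from h import *
q=down(2.57); c=[.5486,.1777]
im=np.load("wcov.npz");print("cap top",cast([281,189],im["K"],im["T"],.0525))
move_pose([*c,.09],q); movel([*c,.0215],v=.06)
f0=np.array(get_ft_force());print(f0)
command_gripper(0.0); print("w",get_grip_width()*88,get_finger_force(),get_tcp_pos(),get_time())
print("df grip",np.array(get_ft_force())-f0,get_ft_torque())
movel([*c,.07],v=.06); wait(.2); print("lift",np.array(get_ft_force())-f0,get_grip_width()*88,get_tcp_pos())
movel([*c,.16],v=.12)
im,K,T=shot("wrist");cv2.imwrite("pics/held.png",im[:,:,::-1]);print(get_time())
E
```

```text
cap top [[0.54747936 0.17888894 0.0525    ]]
[-0.59861596  0.16437144 -0.5841141 ]
w 39.8113552296128 29.999601244926453 [0.54879325 0.1778403  0.02152142] 6.1167
df grip [ 1.69896538  1.57402651 -1.21486479] [ 0.20162492 -0.25399974 -0.05231726]
lift [ 0.16991042 -0.81564673 -3.70116261] 39.702895766013356 [0.54831333 0.17761925 0.06954675]
8.225
```

View pics/held.png

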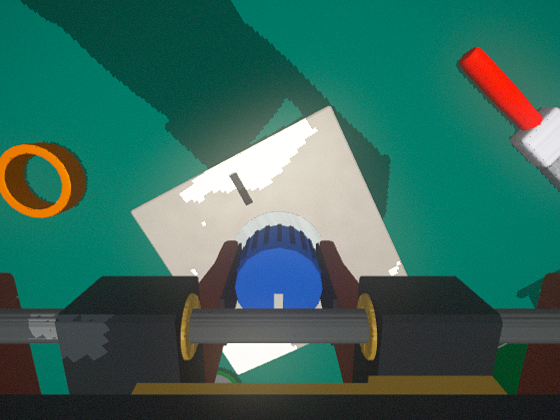

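The cover is held with 3.7 N of weight. The plate corners are at (131,212), (330,107), (406,275) and (238,374), and the black line is at (241,189). From these corners I'll get the in-hand offset and yaw, then carry it to the pot.

```bash
python3 - <<'E'
from h import *
i=camera_info("wrist")
T=np.eye(4);T[:3,:3]=rot();T[:3,3]=get_tcp_pos();T=T@i["tool_from_camera"]
t=np.array(get_tcp_pos())
P=cast([[131,212],[330,107],[406,275],[238,374]],np.array(i["intrinsics"]),T,t[2]-.0065)
print((P[:,:2]*1000).round(1).tolist(),[round(1000*np.linalg.norm(P[k]-P[k-1]),1) for k in range(4)])
e=P[1]-P[0];print("centre",P.mean(0)-t,"yaw",[(np.arctan2(*(P[k]-P[k-1])[[1,0]])+np.pi/4)%(np.pi/2)-np.pi/4 for k in range(4)])
q=down(2.57+.325); g=[.4786,-.2033]
move_pose([*g,.16],q); print(get_time(),get_tcp_pos(),get_joint_pos()[5])
movel([*g,.10],v=.1); wait(.2); print("above",get_ft_force(),get_tcp_pos())
print(movel([*g,.0835],v=.02,until_force=5),get_tcp_pos(),get_ft_force(),get_ft_torque(),get_time())
im=read_camera("scene");cv2.imwrite("pics/s2.png",cv2.resize(im[100:250,150:350],(800,600),interpolation=cv2.INTER_CUBIC)[:,:,::-1])
E
```

```text
[[482.8, 122.4], [494.3, 240.5], [596.7, 230.7], [600.8, 111.4]] [np.float64(118.5), np.float64(118.7), np.float64(102.9), np.float64(119.4)]
centre [-0.00428597 -0.00122414 -0.0065    ] yaw [np.float64(-0.09242483465189855), np.float64(-0.0967921461033967), np.float64(-0.09522663383003682), np.float64(0.03362609673739558)]
9.6667 [ 0.47893326 -0.20276009  0.15990202] -1.7481378268157517
above [ 0.0521819   0.47694148 -3.11200669] [ 0.47906712 -0.20351446  0.10067408]
True [ 0.47847706 -0.2032522   0.08621268] [-0.4311489   0.32941429  7.1213971 ] [ 0.12488009  0.09124249 -0.07188123] 11.2833
```

View pics/s2.png

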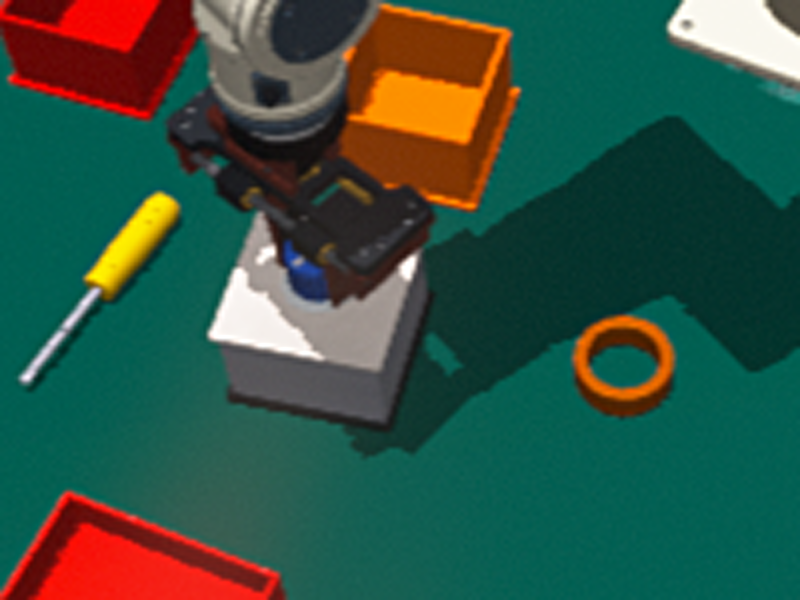

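Contact came at TCP z=86.2 mm against 86.5 mm predicted for fully seated, and the picture shows the plate flat and square on the grey pot. Now I'll screw down in small steps, following the thread and watching the torque.

```bash
python3 - <<'E'
from h import *
g=[.4786,-.2033]; yaw=2.895; z=.0864
movel([*g,z]); wait(.1)
tz0=get_ft_torque()[2]; print("t0",get_ft_force()[2],tz0,get_time())
a=0
while a<2.3:
    d=.2; a+=d; z-=d/1.05*1e-3
    movel([*g,z],frame=down(yaw-a))
    f=np.array(get_ft_force());t=get_ft_torque()[2]
    x=rot()[:,0];print(round(a,2),f.round(1),round(t-tz0,3),round(np.arctan2(x[1],x[0]),3),round(get_tcp_pos()[2]*1e3,2),round(get_time(),2))
    if f[2]>5: z-=-.0002
    if f[2]<-1: z-=.0002
    if abs(t-tz0)>.25 or abs(f[2])>20: break
E
```

```text
t0 0.6346995793423894 -0.011465843944308558 11.6833
0.2 [1.7 0.6 0.8] -0.0 2.698 86.31 12.03
0.4 [2.2 0.2 0.1] -0.0 2.5 86.11 12.38
0.6 [2.  1.  1.2] -0.077 2.3 85.92 12.73
0.8 [2.2 0.8 0.5] -0.075 2.101 85.73 13.08
1.0 [1.7 1.3 0.9] -0.007 1.901 85.51 13.43
1.2 [ 3.1 -0.7  1.1] 0.037 1.701 85.31 13.78
1.4 [3.2 0.3 2.1] -0.044 1.501 85.1 14.13
1.6 [ 3.1 -0.5  2.2] -0.019 1.301 84.94 14.48
1.8 [ 4.  -0.4  2.6] -0.014 1.101 84.72 14.83
2.0 [ 2.9 -1.1  0.8] -0.041 0.901 84.53 15.18
2.2 [ 2.7 -2.   1.8] -0.002 0.701 84.35 15.53
2.4 [ 1.4 -1.3  1.4] -0.051 0.501 84.14 15.88
```

```bash
python3 - <<'E'
from h import *
g=[.4786,-.2033]; yaw=2.895; z=get_tcp_pos()[2]; a=2.4
def tq():
    r=[]
    for _ in range(5): r.append(get_ft_torque()[2]); wait(.02)
    return np.mean(r)
t0=tq()
while a<3.5:
    d=.05; a+=d; z-=d/1.05*1e-3
    movel([*g,z],frame=down(yaw-a)); t=tq()-t0; f=get_ft_force()
    print(round(a,2),np.round(f,1),round(t,3),round(get_time(),2))
    if f[2]<-1:z-=.0002
    if f[2]>5:z+=.0002
    if abs(t)>.25:break
im,K,T=shot("wrist");cv2.imwrite("pics/bot.png",im[:,:,::-1]);print(get_joint_pos()[5])
E
```

```text
2.45 [ 1.  -2.7  0.8] -0.026 16.3
2.5 [ 1.4 -2.4  2.4] -0.025 16.63
2.55 [ 1.4 -3.3  1.5] -0.024 16.97
2.6 [ 0.6 -2.6  2.2] -0.031 17.3
2.65 [ 1.8 -2.4  1.9] -0.032 17.63
2.7 [ 4.3 -0.5  1.1] 0.439 17.97
0.9495881415915799
```

View pics/bot.png

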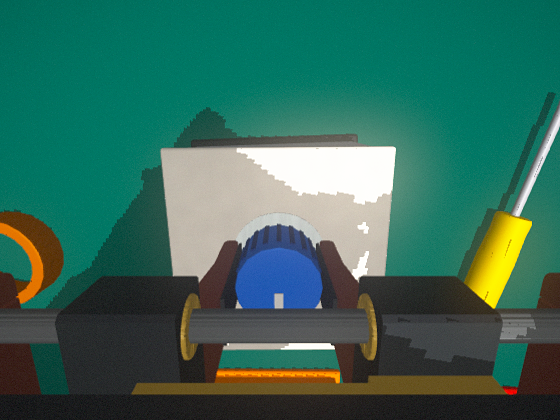

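The torque stepped up to 0.44 N·m at 2.70 rad of turn, against 2.68 measured by camera, and the white line (279,300) is unmoved in the gripper, so the cap is bottomed without slip. Plate's far edge: (162,149)–(396,147). I'll back off 1.57 with a light push, then check the plate yaw.

```bash
cat >> h.py <<'E'
def plate_yaw(ztop=.080):
    im,K,T=shot("wrist"); s=cv2.cvtColor(im,cv2.COLOR_RGB2HSV).astype(int)
    m=(s[...,1]<60)&(s[...,2]>120); m[260:]=0
    c=big(m); u0,u1=c[:,0].min(),c[:,0].max()
    us=np.arange(u0+15,u1-15); vs=[c[c[:,0]==u,1].min() for u in us]
    P=cast(np.c_[us,vs],K,T,ztop)[:,:2]; P=P-P.mean(0); w=np.linalg.svd(P)[2][0]
    x=rot()[:,0]
    return (np.arctan2(w[1],w[0])+np.pi/4)%(np.pi/2)-np.pi/4, np.arctan2(x[1],x[0]), np.abs(P@np.linalg.svd(P)[2][1]).max(), im
E
python3 - <<'E'
from h import *
g=[.4786,-.2033]; yaw=2.895; z=get_tcp_pos()[2]
print("bottom",plate_yaw()[:3],z)
y0=yaw-2.69; b=0; steps=[.1]*15+[.07]
for d in steps:
    b+=d; z+=d/1.05*1e-3
    movel([*g,z],frame=down(y0+b)); f=np.array(get_ft_force())
    if b<.25 or b>1.4 or f[2]>6 or f[2]<-1: print(round(b,2),f.round(1),round(get_ft_torque()[2],3))
    if f[2]<.5:z-=.0002
    if f[2]>5:z+=.0002
wait(.3)
a=plate_yaw();print("after",a[:3],get_ft_force(),get_time(),get_tcp_pos(),get_grip_width()*88,get_joint_pos()[5])
cv2.imwrite("pics/back.png",a[3][:,:,::-1])
E
```

```text
bottom (np.float64(0.22769655924422794), np.float64(0.19669247996966985), np.float64(0.0019517398887685747)) 0.08394765391277252
0.1 [3.3 1.3 1.2] 0.003
0.2 [4.  1.2 1.1] -0.015
1.4 [3.8 3.4 1.8] 0.021
1.5 [2.5 4.4 2.5] -0.0
1.57 [2.7 3.5 1.6] 0.022
after (np.float64(0.2172108641829602), np.float64(1.7684381274821288), np.float64(0.00034807694674478967)) [3.54601459 4.13578194 2.68135115] 22.425 [ 0.47817785 -0.20276173  0.08533096] 39.837727878426534 -0.6223546142396658
```

View pics/back.png

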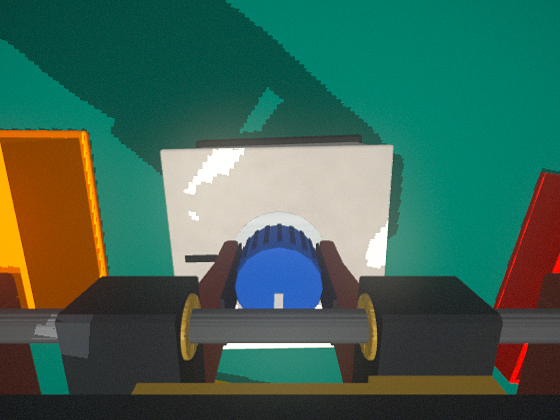

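The black line now shows at the left (200,258) with the white line at the bottom of the cap (279,300), a quarter turn apart. The plate has not turned, the tool turned 1.572 rad, and the tool height is right for a seated cover. Handing in.

```bash
python3 -c "
from station import *
print(job_done())"
```

```text
the job is handed in; nothing more can be done
None
```

The cover is seated on the grey pot, and its blue vent cap was screwed down to the stop, backed off 1.57 rad and is still held in the closed gripper; I handed the job in at about 22 s of the 58 s allowed, and no verdict came back.

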